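# Clamp a tablet square in the repair jig

### The job

Get the tablet ready for repair: first take the screwdriver off it and lay it flat, wholly inside the open tool tray. Then push the tablet flush into the corner of the jig, against both fences, while both clamp arms are still unlocked, and finally turn each of the two quarter-turn clamp arms over the tablet until it drops into its locked detent, with the tablet still flush. Leave the other things on the bench where they are and standing.

Things in the scene. Friction and masses are not known exactly. Their poses are not given: they have to be found in the camera images.
- jig_seat (a point): Where the tablet's centre lies when it is flush against both fences: 24 mm above the bench. Axes of the jig: x to the far fence, y to the left fence, z up. Seen from here the far fence's inner face is at x +55 mm (y -128 to +87 mm), the left fence's at y +85 mm (x -59 to +91 mm).
- jig: Fixed jig: aluminium bed plate 220 x 270 mm (edges at x -115 and +105 mm, y -140 and +130 mm from its origin), top 18 mm above the bench, with two grey fences 36 mm wide, 10 mm high above the bed, along its far and left sides. Origin on the bench, 24 mm below point jig_seat; same axes.
- tablet_center (a point): Centre of the tablet, a dark flat slab 110 (x) x 170 (y) x 12 mm thick, 0.3 to 0.6 kg, lying loose on the bed with its screen up; x along its short side, y along its long side. Flush, its axes agree with the jig's. Its centre starts 16 to 36 mm from its flush place along both jig x and y, turned by up to 0.15 rad. Friction on the bed about 0.5 to 1 times its weight.
- driver_grip (a point): Centre of the screwdriver's square-section handle, 84 x 24 x 24 mm (orange with a black band), lying on top of the tablet (tablet top is 30 mm above the bench), about 90 g; x runs along the handle to the blade; y across, z up.
- driver_tip (a point): Tip of the screwdriver's thin blade (7 mm round), 108 mm from the handle's centre along the handle's x; the blade sticks out 66 mm from the handle.
- tray_in (a point): Centre of the inner floor of the open grey tool tray, fixed on the bench, 230 (x) x 130 (y) x 35 mm high outside, walls and floor 5 mm; x along its long side. It stands on the left or the right of the jig (a closed black case of the same plan size stands on the other side).
- clamp_far_pivot (a point): Point on the pivot axis of the far clamp, at mid-height of its knob (69 mm above the bench); fixed on the far fence at x +73, y -50 mm from the seat point. Hub 28 mm across, up to 65 mm above the bench.
- clamp_far_knob (a point): Middle of the upright black knob (19 mm across, 36 mm tall, from 51 to 87 mm above the bench when unlocked) at the end of the far clamp's arm. It moves with the arm: level with the pivot point (or 1 mm lower) when unlocked, 5 mm lower when locked.
- clamp_far (a joint): Far clamp's angle: 0 = unlocked, arm (16 mm wide, 12 mm thick, 80 mm pivot to knob) along its fence; turns anticlockwise (jig's +y to -x) seen from above; 1.57 = locked, arm over the tablet along the jig's -x. Friction resists (about 1 to 3 N at the knob); let go, it stays. From about 1.2 a spring draws it on and it drops 5 mm into the locked detent, which then bars turning back. Starts 0 to 0.35.
- clamp_left_pivot (a point): Point on the pivot axis of the left clamp, at mid-height of its knob (69 mm above the bench); fixed on the left fence at x -30, y +103 mm from the seat point. Hub as on the far clamp.
- clamp_left_knob (a point): Middle of the knob at the end of the left clamp's arm, same sizes as the far one. It moves with the arm.
- clamp_left (a joint): Left clamp's angle: 0 = unlocked, arm (16 mm wide, 12 mm thick, 80 mm pivot to knob) along its fence; turns clockwise (jig's +x to -y) seen from above; 1.57 = locked, arm over the tablet along the jig's -y. Friction resists (about 1 to 3 N at the knob); let go, it stays. From about 1.2 a spring draws it on and it drops 5 mm into the locked detent, which then bars turning back. Starts 0 to 0.35.
- tablet: The tablet; origin at the centre of its underside.
- driver: The screwdriver; origin at the underside of its handle's centre.
- case: Closed black case, 230 x 130 x 50 mm high, fixed; origin at the centre of its underside.
- bottle: Bystander: brown bottle, 58 mm across, 190 mm tall, standing off the jig's far left corner; origin at the centre of its underside.
- tape: Bystander: yellow roll of tape, 84 mm across, 22 mm high, lying beyond the far fence; origin at the centre of its underside.
- phone_a: Bystander: phone 72 x 150 x 9 mm lying beside the jig's left (+y) edge; origin at the centre of its underside.
- phone_b: Bystander: brown phone back 72 x 150 x 9 mm lying on top of the black case; origin at the centre of its underside.
- pliers: Bystander: yellow-handled pliers, 140 x 45 x 14 mm, lying beside the jig's right (-y) edge; x along their length.
- carton: Bystander: cardboard box 60 x 90 x 30 mm beyond the jig's far right corner; origin at the centre of its underside.
Mind the look-alikes: they are no part of the job. Of the things that look like the driver, the larger one is meant.

How it is judged:
By the outcome, as a careful person would: the job done as asked, in the order asked, and still so for the second after the job is handed in, with the robot touching nothing.
It also fails if it takes over 72 s, if anything falls off the work surface, if the arm or the gripper's body presses on something with over 40 N, if the wrist force passes 120 N, or if a joint passes its speed limit or range.

### The arm

A 6-joint arm with a two-finger parallel gripper is mounted at the origin on the work surface. World frame = base frame: x ahead of the robot, y to its left, z up, the work surface at z = 0. Lengths are in mm, angles in rad, forces in N, time in s.
With the tool pointing down it reaches from about 350 to 975 mm from the base axis. Payload 7.1 kg.
Tool frame: the origin (TCP) lies midway between the tips of the shut fingers; the grasp point (between the pads) lies 19 mm behind it; z points along the fingers, y is the direction in which the jaws open and shut (so a half turn about z gives the same grasp; the last joint's range is limited). The gripper opens to 88 mm and grips with 3 to 60 N. Pads are 20 mm wide; open, the fingers measure 115 mm over their backs; the gripper's body (75 mm by 178 mm) begins 61 mm behind the grasp point.
Start: joints at [-0.019, 0.423, 1.63, -0, 1.089, -0.019], TCP at [624.984, 0.026, 222.675] pointing down, gripper open.
Joint ranges: [-3, 3], [-0.9, 2.11], [0.09, 2.58], [-1.31, 4.45], [0.11, 2.69], [-2.54, 2.54]. Speed limits (rad/s): [2.39, 2.39, 3.01, 3.14, 3.14, 3.14].

### API

Orientations are given as a rotation vector (axis times angle).
In Python, from bench import ctrl, cams, order gives the robot as it stands.
- The arm moves only by the tool arm_command, never from a script. Its argument "targets" is a list of rows, each a list of 7 numbers: the turn, a rotation vector about the world's x, y, z in rad, then the shift along the world's x, y, z in m, then the opening, from -1 (shut) to 1 (fully open). In form: [[rx, ry, rz, tx, ty, tz, gripper], ...]. A call has 1 to 5 rows; each row shifts and turns the commanded pose from where the row before left it; what a row does not reach is not made up. A row lasts 1/12 s, in which the tool goes at most 41.7 mm and 7.16 degrees, less where a joint would pass 70% of its speed; a pose out of reach is approached as far as the arm can. A call with a gripper value outside its range is refused whole. The fingers move at their own pace and stop on an object; "newtons" is the grip in N (left out, the last holds). Time passes only in rows, so rows that do not move let the fingers close. It gives the time, the measured TCP pose, the force and the opening at its end, in the units of the state.
- ctrl.read_state(): the state, without advancing time (a new reading comes with each control period).
- cams.capture(name): name is "scene" or "side" or "wrist"; returns (picture, depth): 400x640x3 uint8, red, green, blue; 400x640 float32, mm along the optical axis (not along the pixel's ray), 0 where there is no reading.
- cams.camera_params(name): a dict with "fx", "fy", "cx", "cy" (pixels), "D" ([k1, k2, p1, p2, k3] as OpenCV has them; the pictures are not rectified), "extrinsics" (4x4, takes a point from camera to world coordinates); the wrist camera has in their place "T_tool_cam" (4x4, takes a point from camera to tool coordinates, whose origin is the TCP and whose axes are the flange's). Camera axes: x right, y up, looking along -z (the intrinsics and any distortion apply to the point x, -y, -z); pixel columns grow to the right and rows downward; lengths in mm; the calibration is good to about 2 mm. A picture is of the moment at which its call begins: read the wrist's pose just before it. camera_params takes no time and is no camera call.
- order.job_done(): hands the job in, once; it reports no verdict.
The state is a dict: "time": time; "joint_positions": joint angles; "qd": joint speeds; "effort": joint torques, N m; "position": TCP position; "tool_rot": TCP orientation; "ft_force": force on the tool from outside, world axes, zero at the start; "ft_torque": the same for the moment, N m; "finger_gap": opening from 0.0 (shut) to 1.0 (fully open).
Only numpy, scipy, OpenCV 4.12 (cv2) and the standard library are available. Lean on these libraries where they do the work, as an engineer would, in place of code of your own. Each camera call takes 0.05 s, during which the arm holds its last target. There are 200 camera calls.

## Working session

There is one attempt and no reset: what is moved stays moved. The work goes in short steps, Python scripts to look and compute and a tool call to move; the robot and the scene stay as the last step left them, time stands still between calls to the robot, and variables do not carry over. Pictures are saved under pics/ and viewed, about 8 in all and at most 12, crops included, and the job is handed in when it is done.

Besides the shell and the picture viewer there is one more tool, called in YAML: its name, and indented under it one key for each argument. arm_command: Moves the arm, as the interface text tells. Its arguments: {"type":"object","properties":{"targets":{"type":"array","items":{"type":"array","items":{"type":"number"}}},"newtons":{"type":"number"}},"required":["targets"]}

```bash
ls; mkdir -p pics; cat > h.py <<'E'
import numpy as np, cv2
from bench import ctrl, cams, order
from scipy.spatial.transform import Rotation as R
def cap(n):
    s=ctrl.read_state(); im,d=cams.capture(n); p=cams.camera_params(n)
    if n=="wrist":
        T=np.eye(4); T[:3,:3]=R.from_rotvec(s["tool_rot"]).as_matrix(); T[:3,3]=s["position"]; E=T@np.array(p["T_tool_cam"])
    else: E=np.array(p["extrinsics"])
    np.savez(f"/tmp/{n}.npz",im=im,d=d,E=E,K=np.array([[p["fx"],0,p["cx"]],[0,p["fy"],p["cy"]],[0,0,1]]),D=np.array(p["D"],float))
    return im
def load(n): return np.load(f"/tmp/{n}.npz")
def cloud(c):
    d=c["d"]; h,w=d.shape
    uv=np.stack(np.meshgrid(np.arange(w),np.arange(h)),-1).reshape(-1,1,2).astype(float)
    n=cv2.undistortPoints(uv,c["K"],c["D"]).reshape(h,w,2)
    P=np.stack([n[...,0]*d,-n[...,1]*d,-d],-1)
    return P@c["E"][:3,:3].T+c["E"][:3,3]
def onplane(c,uv,z):
    n=cv2.undistortPoints(np.array(uv,float).reshape(-1,1,2),c["K"],c["D"]).reshape(-1,2)
    r=np.c_[n[:,0],-n[:,1],-np.ones(len(n))]@c["E"][:3,:3].T; o=c["E"][:3,3]
    return o+r*((z-o[2])/r[:,2])[:,None]
def proj(c,P):
    q=(np.atleast_2d(P)-c["E"][:3,3])@c["E"][:3,:3]; q=q*[1,-1,-1]
    return cv2.projectPoints(q,np.zeros(3),np.zeros(3),c["K"],c["D"])[0].reshape(-1,2)
def save(n,im): cv2.imwrite(f"pics/{n}.png",im[...,::-1])
E
python3 - <<'E'
from h import *
print(ctrl.read_state())
save("scene1",cap("scene")); save("wrist1",cap("wrist")); cap("side")
for n in("scene","side","wrist"): print(n,load(n)["E"].round(2).tolist(),load(n)["K"].tolist())
E
```

```text
pics
{'time': 0.0, 'joint_positions': array([-1.90222461e-02,  4.23838846e-01,  1.63067901e+00, -3.17685337e-05,
        1.08857993e+00, -1.90077531e-02]), 'qd': array([-0.00124935, -0.00138922,  0.00122923, -0.00011721, -0.0001633 ,
        0.00051339]), 'effort': array([ 1.28069914e-03, -5.44622147e+01, -2.73670936e+01,  6.42951974e-02,
        2.27214623e-02, -1.51321510e-04]), 'position': array([6.24453257e+02, 1.35000551e-02, 2.21907252e+02]), 'tool_rot': array([-2.22068792e+00, -2.22068850e+00,  1.67096849e-03]), 'ft_force': array([ 0.19543432,  0.40996162, -1.22179135]), 'ft_torque': array([0.02152125, 0.022866  , 0.01623215]), 'finger_gap': 0.9993244131248631}
scene [[0.18, -0.62, 0.76, 1536.19], [0.98, 0.1, -0.15, -206.74], [0.01, 0.78, 0.63, 913.98], [0.0, 0.0, 0.0, 1.0]] [[492.7752034358747, 0.0, 310.2890493865853], [0.0, 492.7752034358747, 201.92352998769346], [0.0, 0.0, 1.0]]
side [[0.93, 0.19, -0.3, 248.92], [-0.36, 0.54, -0.76, -756.83], [0.01, 0.82, 0.58, 652.53], [0.0, 0.0, 0.0, 1.0]] [[375.0573791453776, 0.0, 311.8269004407671], [0.0, 375.0573791453776, 190.61506604820906], [0.0, 0.0, 1.0]]
wrist [[1.0, -0.0, -0.0, 624.81], [0.0, 0.97, 0.24, 65.97], [-0.0, -0.24, 0.97, 383.73], [0.0, 0.0, 0.0, 1.0]] [[275.74475487927674, 0.0, 322.6256259402371], [0.0, 275.74475487927674, 195.1849709245645], [0.0, 0.0, 1.0]]
```

View pics/scene1.png

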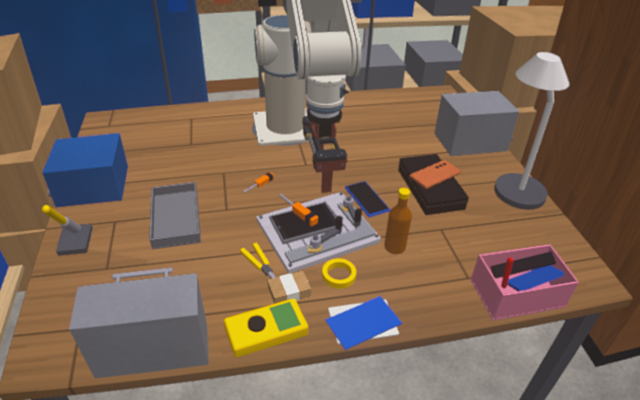

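View pics/wrist1.png

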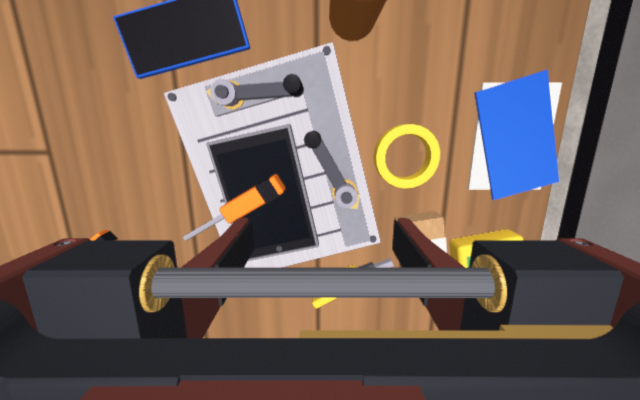

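```bash
cat >> h.py <<'E'
def ortho(c,x0,x1,y0,y1,z,s):
    # columns = x rightwards, rows = y downwards decreasing
    xs=np.arange(x0,x1,1/s); ys=np.arange(y1,y0,-1/s)
    X,Y=np.meshgrid(xs,ys); P=np.stack([X,Y,np.full_like(X,z)],-1).reshape(-1,3)
    m=proj(c,P).reshape(*X.shape,2).astype(np.float32)
    return cv2.remap(c["im"],m[...,0],m[...,1],cv2.INTER_LINEAR)
E
python3 - <<'E'
from h import *
c=load("wrist"); o=ortho(c,470,770,-60,270,30,2.0)
for k in range(0,300,50): cv2.putText(o,str(470+k),(k*2,10),0,.35,(255,0,0),1)
for k in range(0,330,30): cv2.putText(o,str(270-k),(0,k*2+4),0,.35,(255,0,0),1)
save("ortho",o[:600])
print(onplane(c,[(330,46),(165,95),(380,242)],18).round(1))
s=load("scene"); P=cloud(s)
# tray points from scene
im=s["im"][150:260,130:220]; save("t",cv2.resize(im,None,fx=5,fy=5))
Q=P[170:255,140:210].reshape(-1,3); Q=Q[(Q[:,2]>27)&(Q[:,2]<45)]
print(len(Q),cv2.minAreaRect(Q[:,:2].astype(np.float32)),np.median(Q[:,2]))
w=cloud(c); 
for n,(u,v) in dict(hubL=(223,93),knL=(293,84),hubF=(346,196),knF=(313,139),tab=(260,160),drv=(245,205),bed=(190,150)).items(): print(n,w[v,u].round(1))
print(ctrl.read_state()["time"])
E
```

```text
[[633.6 158.7  18. ]
 [427.7 102.8  18. ]
 [706.8 -95.2  18. ]]
547 ((446.2335205078125, -377.4852600097656), (238.1175994873047, 131.85861206054688), 2.1724047660827637) 34.36906029351644
hubL [516.6 100.2  66. ]
knL [594.9 106.6  86.8]
hubF [652.7 -15.5  64.5]
knF [614.6  52.3  86.8]
tab [544.9  23.4  31.7]
drv [528.1 -30.   53.5]
bed [450.9  34.8  18.1]
0.15
```

View pics/ortho.png

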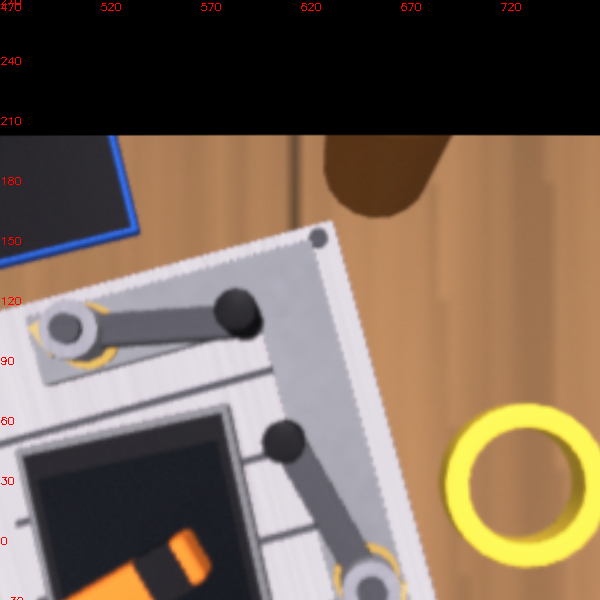

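View pics/t.png

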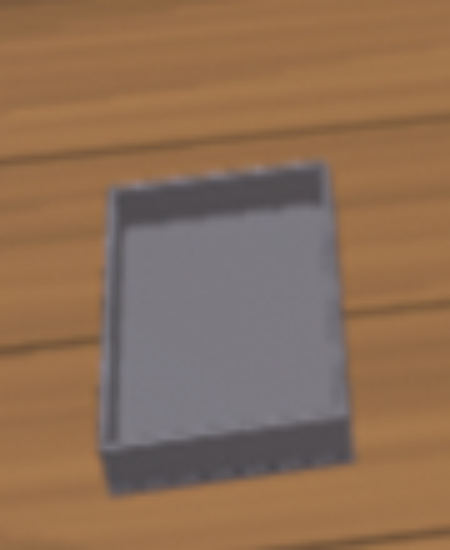

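```bash
python3 - <<'E'
from h import *
c=load("wrist"); w=cloud(c); im=c["im"].astype(int)
v,u=np.mgrid[:400,:640]
# driver handle: cloud z 46-58 in region on tablet
roi=(u>215)&(u<290)&(v>165)&(v<228)&(w[...,2]>49)&(w[...,2]<57)
Q=w[roi]; print("drv top",len(Q),Q.mean(0).round(1),cv2.minAreaRect(Q[:,:2].astype(np.float32)))
# side-cam check
s=load("side"); ws=cloud(s); print("side handle px",proj(s,[Q.mean(0)]).round(0))
m=(np.hypot(ws[...,0]-527,ws[...,1]+27)<70)&(ws[...,2]>49)&(ws[...,2]<57); Q2=ws[m]
if len(Q2)>5: print("side drv",len(Q2),Q2.mean(0).round(1),cv2.minAreaRect(Q2[:,:2].astype(np.float32)))
print("tip",onplane(c,[(184,238)],42).round(1))
# tablet: z 28-34 dark
for nm,W in(("w",w),("s",ws)):
  m=(W[...,2]>26.5)&(W[...,2]<34)&(W[...,0]>440)&(W[...,0]<620)&(W[...,1]>-130)&(W[...,1]<80)
  I=(c if nm=="w" else s)["im"].max(-1)<90
  m=cv2.morphologyEx((m&I).astype(np.uint8),cv2.MORPH_OPEN,np.ones((3,3)))
  Q=W[m>0]; print("tab",nm,len(Q),cv2.minAreaRect(Q[:,:2].astype(np.float32)) if len(Q) else 0)
  # knobs/hubs
  for n,(x,y),z0,z1 in(("knL",(595,106),82,90),("knF",(614,52),82,90),("hubL",(516,100),62,67),("hubF",(652,-15),62,67),("bottle",(655,190),30,150)):
    m=(np.hypot(W[...,0]-x,W[...,1]-y)<(60 if n=="bottle" else 17))&(W[...,2]>z0)&(W[...,2]<z1)
    if m.sum(): print(nm,n,m.sum(),W[m].mean(0).round(1),W[m].min(0).round(0),W[m].max(0).round(0))
sc=load("scene"); W=cloud(sc)
m=(np.hypot(W[...,0]-655,W[...,1]-190)<60)&(W[...,2]>30)&(W[...,2]<110); print("scene bottle",m.sum(),W[m].mean(0),W[m].min(0),W[m].max(0))
m=(np.abs(W[...,0]-446)<135)&(np.abs(W[...,1]+377)<80)&(W[...,2]<10)&(W[...,2]>2.5); print("floor",cv2.minAreaRect(W[m][:,:2].astype(np.float32)))
m=(np.abs(ws[...,0]-446)<135)&(np.abs(ws[...,1]+377)<80)&(ws[...,2]<45)&(ws[...,2]>26); print("side tray",m.sum(),cv2.minAreaRect(ws[m][:,:2].astype(np.float32)))
o=ortho(c,410,720,-110,175,18,2.0); save("o18",o)
# side crop check of driver
p=proj(s,[[527,-27,42]])[0].astype(int); save("chk",cv2.resize(s["im"][p[1]-60:p[1]+60,p[0]-80:p[0]+80],None,fx=5,fy=5,interpolation=2))
E
```

```text
drv top 1262 [536.2 -23.5  53.7] ((534.7255249023438, -24.522092819213867), (83.91849517822266, 24.7593994140625), 29.970752716064453)
side handle px [[311. 204.]]
side drv 200 [531.1 -27.1  53.3] ((531.6378173828125, -24.879573822021484), (85.25079345703125, 25.379114151000977), 30.23177146911621)
tip [[440.7 -78.9  42. ]]
tab w 7143 ((547.8755493164062, -26.186119079589844), (101.45150756835938, 161.1704864501953), 12.409382820129395)
w knL 273 [593.4 107.2  85.5] [584.  98.  82.] [602. 117.  88.]
w knF 240 [613.4  51.3  85.4] [605.  43.  82.] [622.  60.  88.]
w hubL 146 [513.9 101.9  64.3] [507.  95.  62.] [521. 110.  66.]
w hubF 110 [652.8 -17.8  64.4] [647. -25.  62.] [659.  -6.  66.]
w bottle 1466 [656.4 172.1  75.2] [632. 168.  30.] [684. 194. 118.]
tab s 1011 ((546.71923828125, -26.999221801757812), (101.78598022460938, 163.29835510253906), 12.038392066955566)
s knL 19 [590.1 107.3  84.5] [583.  99.  82.] [599. 116.  86.]
s knF 23 [610.2  49.9  84.6] [601.  42.  82.] [619.  60.  87.]
s hubL 14 [511.2 103.1  63.6] [505.  96.  62.] [517. 110.  66.]
s hubF 18 [650.1 -19.2  63.8] [640. -26.  62.] [659. -10.  65.]
s bottle 546 [651.  178.   84.8] [629. 164.  30.] [686. 208. 148.]
scene bottle 521 [679.92326902 187.07002363  69.95120623] [614.76447554 139.16339058  30.04582789] [692.51170446 221.45359551 109.7937527 ]
floor ((446.17974853515625, -376.6560974121094), (268.8116149902344, 159.24542236328125), 0.1655714362859726)
side tray 1472 ((443.39520263671875, -379.2234802246094), (231.7652587890625, 131.6791534423828), 2.02409291267395)
```

View pics/o18.png

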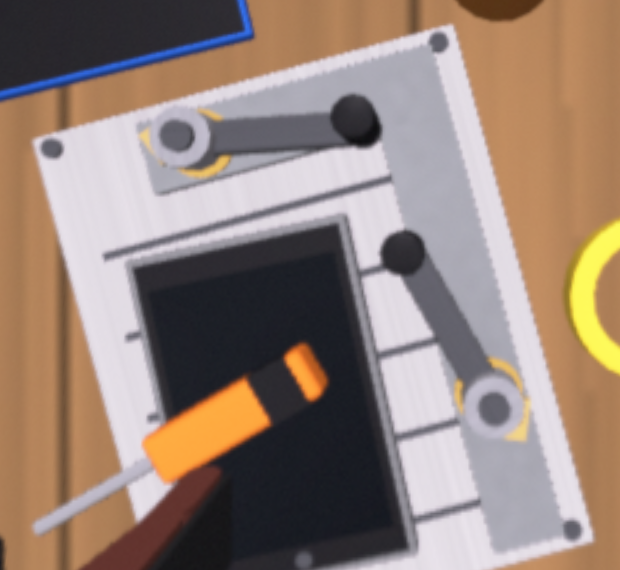

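View pics/chk.png

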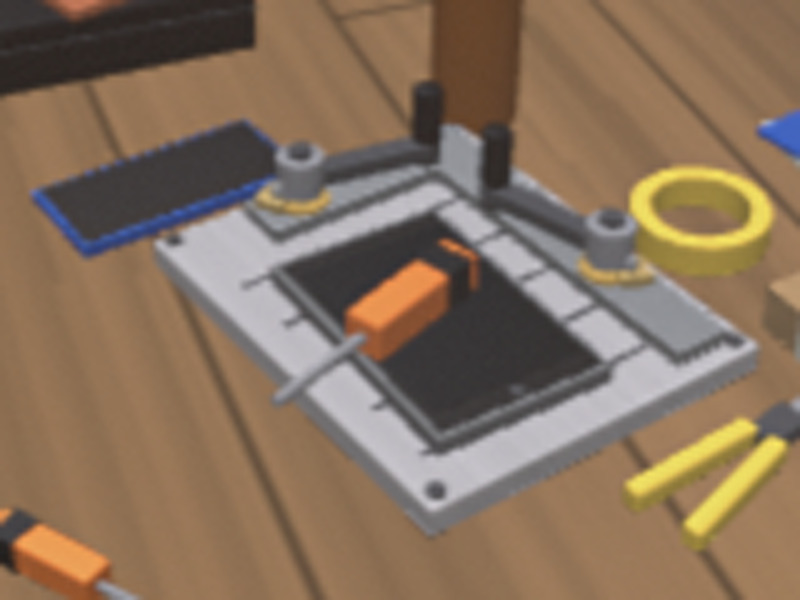

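arm_command:
  targets:
    - [0,0,-0.1164,-0.0102,-0.0027,-0.01,0.3]
    - [0,0,-0.1164,-0.0102,-0.0027,-0.01,0.3]
    - [0,0,-0.1164,-0.0102,-0.0027,-0.01,0.3]
    - [0,0,-0.1164,-0.0102,-0.0027,-0.01,0.3]
    - [0,0,-0.1164,-0.0102,-0.0027,-0.01,0.3]
  newtons: 25

```text
time: 0.57
position: [573.3, -13.6, 172.0]
tool_rot: [-2.769, -1.483, 0.001]
ft_force: [0.1, -0.9, 0.0]
finger_gap: 0.67
```

arm_command:
  targets:
    - [0,0,-0.1164,-0.0102,-0.0027,-0.01,0.3]
    - [0,0,-0.1164,-0.0102,-0.0027,-0.01,0.3]
    - [0,0,-0.1164,-0.0102,-0.0027,-0.01,0.3]
    - [0,0,-0.1164,-0.0102,-0.0027,-0.01,0.3]
    - [0,0,0,0,0,-0.02,0.3]

```text
time: 0.98
position: [532.2, -24.6, 113.2]
tool_rot: [3.037, 0.802, 0.001]
ft_force: [0.9, -0.2, -0.1]
finger_gap: 0.653
```

arm_command:
  targets:
    - [0,0,0,0.0013,0,-0.03,0.3]
    - [0,0,0,0,0,-0.03,0.3]
    - [0,0,0,0,0,-0.014,0.3]
    - [0,0,0,0,0,-0.005,0.3]
    - [0,0,0,0,0,0,0.3]

```text
time: 1.4
position: [533.5, -24.2, 32.4]
tool_rot: [-3.034, -0.812, 0.004]
ft_force: [-0.5, 0.1, 0.1]
finger_gap: 0.651
```

arm_command:
  targets:
    - [0,0,0,0,0,0,-1]
    - [0,0,0,0,0,0,-1]
    - [0,0,0,0,0,0,-1]
    - [0,0,0,0,0,0,-1]
    - [0,0,0,0,0,0,-1]

```text
time: 1.82
position: [535.0, -24.3, 34.5]
tool_rot: [3.034, 0.812, 0.002]
ft_force: [0.7, 0.3, -0.1]
finger_gap: 0.312
```

arm_command:
  targets:
    - [0,0,0,0,0,0.01,-1]
    - [0,0,0,0,0,0.02,-1]
    - [0,0,0,0,0,0.02,-1]
    - [0,0,0,0,0,0.02,-1]
    - [0,0,0,0,0,0.02,-1]

```text
time: 2.23
position: [534.3, -24.2, 125.3]
tool_rot: [3.035, 0.812, 0.0]
ft_force: [-0.4, -0.0, -0.3]
finger_gap: 0.273
```

arm_command:
  targets:
    - [0,0,-0.0489,-0.0056,-0.0353,0,-1]
    - [0,0,-0.0489,-0.0056,-0.0353,0,-1]
    - [0,0,-0.0489,-0.0056,-0.0353,0,-1]
    - [0,0,-0.0489,-0.0056,-0.0353,0,-1]
    - [0,0,-0.0489,-0.0056,-0.0353,0,-1]

```text
time: 2.65
position: [506.0, -202.2, 124.7]
tool_rot: [3.111, 0.433, 0.001]
ft_force: [0.4, -0.4, -0.6]
finger_gap: 0.272
```

arm_command:
  targets:
    - [0,0,-0.0489,-0.0056,-0.0353,0,-1]
    - [0,0,-0.0489,-0.0056,-0.0353,0,-1]
    - [0,0,-0.0489,-0.0056,-0.0353,0,-1]
    - [0,0,-0.0489,-0.0056,-0.0353,0,-1]
    - [0,0,-0.0489,-0.0056,-0.0353,0,-1]

```text
time: 3.07
position: [477.8, -379.0, 124.6]
tool_rot: [3.141, 0.05, 0.0]
ft_force: [1.1, 0.3, -0.4]
finger_gap: 0.269
```

arm_command:
  targets:
    - [0,0,0,0,0,0,-1]

```text
time: 3.15
position: [478.0, -383.2, 125.0]
tool_rot: [3.138, 0.044, 0.004]
ft_force: [0.0, -0.1, -1.8]
finger_gap: 0.272
```

```bash
python3 - <<'E'
from h import *
s=ctrl.read_state(); print(s["position"].round(1),s["tool_rot"].round(3),s["finger_gap"],s["time"])
cap("side"); cap("scene"); c=load("side"); p=proj(c,[[450,-377,80]])[0].astype(int); print(p)
a=c["im"][max(0,p[1]-90):p[1]+90,max(0,p[0]-120):p[0]+120]
c=load("scene"); p=proj(c,[[450,-377,80]])[0].astype(int); b=c["im"][max(0,p[1]-90):p[1]+90,max(0,p[0]-120):p[0]+120]
H=300
save("hold",np.hstack([cv2.resize(i,(400,H)) for i in(a,b)]))
E
```

```text
[ 478.  -383.2  125. ] [3.138 0.044 0.004] 0.27232126738027373 3.15
[335 313]
```

View pics/hold.png

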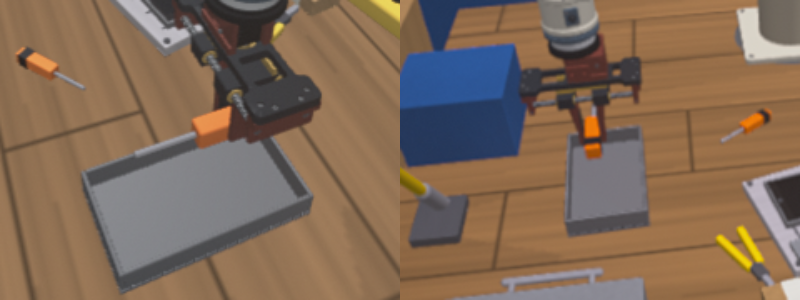

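arm_command:
  targets:
    - [0,0,0,0,0.0025,-0.03,-1]
    - [0,0,0,0,0.0025,-0.03,-1]
    - [0,0,0,0,0,-0.03,-1]
    - [0,0,0,0,0,-0.015,-1]
    - [0,0,0,0,0,0,-1]

```text
time: 3.67
position: [476.5, -368.8, 15.5]
tool_rot: [-3.136, -0.057, 0.008]
ft_force: [-0.8, 0.8, -0.2]
finger_gap: 0.269
```

arm_command:
  targets:
    - [0,0,0,0,0,-0.003,-1]
    - [0,0,0,0,0,-0.003,-1]
    - [0,0,0,0,0,-0.002,-1]
    - [0,0,0,0,0,0,-1]

```text
time: 4.0
position: [479.5, -372.6, 12.3]
tool_rot: [3.14, 0.054, 0.003]
ft_force: [0.1, 1.5, 0.5]
finger_gap: 0.268
```

arm_command:
  targets:
    - [0,0,0,0,0,-0.002,-1]
    - [0,0,0,0,0,-0.001,-1]
    - [0,0,0,0,0,0,-1]

```text
time: 4.25
position: [479.7, -372.6, 11.8]
tool_rot: [3.14, 0.054, 0.004]
ft_force: [-4.4, 6.8, 27.5]
finger_gap: 0.269
```

arm_command:
  targets:
    - [0,0,0,0,0,-0.001,-1]
    - [0,0,0,0,0,0,-1]

```text
time: 4.42
position: [479.9, -372.6, 11.2]
tool_rot: [3.14, 0.054, 0.004]
ft_force: [-5.1, 8.2, 31.6]
finger_gap: 0.275
```

arm_command:
  targets:
    - [0,0,0,0,0,0.003,0]
    - [0,0,0,0,0,0,0]
    - [0,0,0,0,0,0,0]
    - [0,0,0,0,0,0.005,0]
    - [0,0,0,0,0,0.02,0]

```text
time: 4.83
position: [476.7, -370.9, 32.5]
tool_rot: [-3.138, -0.054, 0.006]
ft_force: [1.5, 0.5, -0.6]
finger_gap: 0.497
```

arm_command:
  targets:
    - [0,0,0,0,0,0.04,0.3]
    - [0,0,0,0,0,0.04,1]
    - [0,0,0,0,0,0.03,1]
    - [0,0,0,0,0,0,1]

```text
time: 5.17
position: [481.6, -374.8, 151.3]
tool_rot: [3.134, 0.053, 0.012]
ft_force: [0.5, -0.6, 0.6]
finger_gap: 0.765
```

```bash
python3 - <<'E'
from h import *
s=ctrl.read_state(); print(s["position"].round(1),s["tool_rot"].round(3),s["finger_gap"],s["time"])
cap("side"); c=load("side"); 
W=cloud(c); im=c["im"].astype(int)
m=(im[...,0]>180)&(im[...,1]<150)&(im[...,2]<90)&(abs(W[...,0]-446)<110)&(abs(W[...,1]+377)<65)
Q=W[m]; print(len(Q),Q.mean(0),Q.min(0),Q.max(0))
p=proj(c,[[450,-377,10]])[0].astype(int); 
save("laid",cv2.resize(c["im"][p[1]-60:400,p[0]-100:p[0]+100],None,fx=3,fy=3))
m=(W[...,2]>26.5)&(W[...,2]<34)&(W[...,0]>440)&(W[...,0]<620)&(W[...,1]>-130)&(W[...,1]<80)&(c["im"].max(-1)<90)
m=cv2.morphologyEx(m.astype(np.uint8),cv2.MORPH_OPEN,np.ones((3,3)))
print("tab",m.sum(),cv2.minAreaRect(W[m>0][:,:2].astype(np.float32)))
E
```

```text
[ 481.6 -374.8  151.3] [3.134 0.053 0.012] 0.7651271788792111 5.1667
268 [ 471.95665367 -375.35363515   27.59417178] [ 437.55832154 -385.89824908    2.8831186 ] [ 530.91138705 -352.58455331   32.23226303]
tab 865 ((545.525634765625, -26.314285278320312), (99.90415954589844, 162.15744018554688), 10.89367961883545)
```

View pics/laid.png

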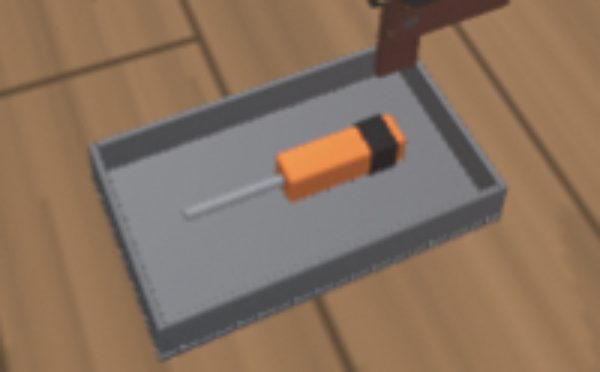

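arm_command:
  targets:
    - [0,0,0.0286,-0.002,0.036,0,1]
    - [0,0,0.0286,-0.002,0.036,0,1]
    - [0,0,0.0286,-0.002,0.036,0,1]
    - [0,0,0.0286,-0.002,0.036,0,1]
    - [0,0,0.0286,-0.002,0.036,0,1]

```text
time: 5.63
position: [467.0, -190.4, 143.2]
tool_rot: [-3.128, -0.279, 0.004]
ft_force: [0.4, 0.6, 0.4]
finger_gap: 1.001
```

arm_command:
  targets:
    - [0,0,0.0286,-0.002,0.036,-0.02,1]
    - [0,0,0.0286,-0.002,0.036,-0.02,1]
    - [0,0,0.0286,-0.002,0.036,-0.02,1]
    - [0,0,0,0,0.035,-0.01,1]
    - [0,0,0,0,0,0,1]

```text
time: 6.05
position: [458.7, -44.5, 71.3]
tool_rot: [-3.111, -0.418, 0.012]
ft_force: [0.4, -0.6, -0.2]
finger_gap: 0.999
```

arm_command:
  targets:
    - [0,0,0,0,0,0,1]

```text
time: 6.13
position: [460.8, -47.5, 72.9]
tool_rot: [-3.113, -0.418, 0.006]
ft_force: [-1.0, -0.0, -0.6]
finger_gap: 0.996
```

arm_command:
  targets:
    - [0,0,0,0,0,-0.025,1]
    - [0,0,0,0,0,-0.02,1]
    - [0,0,0,0,0,-0.004,1]
    - [0,0,0,0,0,0,1]
    - [0,0,0,0,0,0,1]

```text
time: 6.55
position: [462.5, -50.1, 25.9]
tool_rot: [-3.115, -0.41, 0.001]
ft_force: [0.4, -0.3, 0.3]
finger_gap: 1.002
```

arm_command:
  targets:
    - [0,0,0,0.0058,0.0016,0,1]
    - [0,0,0,0.0058,0.0016,0,1]
    - [0,0,0,0.0058,0.0016,0,1]
    - [0,0,0,0.0058,0.0016,0,1]
    - [0,0,0,0.0058,0.0016,0,1]

```text
time: 6.97
position: [491.7, -41.1, 26.0]
tool_rot: [3.114, 0.412, -0.001]
ft_force: [-3.7, -1.1, 3.0]
finger_gap: 0.998
```

arm_command:
  targets:
    - [0,0,0,0.0039,0.001,-0.001,1]
    - [0,0,0,0.0039,0.001,-0.001,1]
    - [0,0,0,0.0039,0.001,0,1]
    - [0,0,0,0.0039,0.001,0,1]

```text
time: 7.3
position: [507.1, -37.1, 23.4]
tool_rot: [-3.114, -0.412, 0.001]
ft_force: [-1.6, -0.8, -0.2]
finger_gap: 0.999
```

arm_command:
  targets:
    - [0,0,0,0.0019,0.0005,0,1]
    - [0,0,0,0.0019,0.0005,0,1]

```text
time: 7.47
position: [511.2, -36.2, 23.5]
tool_rot: [-3.114, -0.412, -0.0]
ft_force: [-3.0, -0.8, -0.3]
finger_gap: 0.998
```

arm_command:
  targets:
    - [0,0,0,0.001,0.0003,0,1]
    - [0,0,0,0.001,0.0003,0,1]

```text
time: 7.63
position: [512.9, -35.7, 23.5]
tool_rot: [-3.114, -0.412, 0.0]
ft_force: [-3.8, -3.7, -0.7]
finger_gap: 1.0
```

arm_command:
  targets:
    - [0,0,0,0.001,0.0003,0,1]
    - [0,0,0,0.001,0.0003,0,1]

```text
time: 7.8
position: [513.0, -35.5, 23.5]
tool_rot: [3.114, 0.413, -0.006]
ft_force: [-9.0, -7.0, 6.4]
finger_gap: 1.001
```

arm_command:
  targets:
    - [0,0,0,0.001,0.0003,0,1]
    - [0,0,0,0,0,0,1]

```text
time: 7.97
position: [513.0, -35.5, 23.5]
tool_rot: [-3.114, -0.413, 0.009]
ft_force: [-9.5, -6.9, 7.6]
finger_gap: 1.0
```

arm_command:
  targets:
    - [0,0,0,0.001,0.0003,0,1]
    - [0,0,0,0,0,0,1]

```text
time: 8.13
position: [512.9, -35.3, 23.4]
tool_rot: [-3.114, -0.413, 0.012]
ft_force: [-11.5, -7.9, 8.8]
finger_gap: 0.998
```

arm_command:
  targets:
    - [0,0,0,-0.008,-0.0022,0,0.3]
    - [0,0,0,-0.01,-0.0026,0.01,0.3]
    - [0,0,0,0,0,0.03,0.3]
    - [0,0,0.1,0,0,0.035,0.3]
    - [0,0,0.1208,0.01,-0.008,0,0.3]

```text
time: 8.55
position: [511.2, -47.0, 103.8]
tool_rot: [3.046, 0.759, 0.012]
ft_force: [1.3, -0.0, 0.6]
finger_gap: 0.67
```

arm_command:
  targets:
    - [0,0,0.1208,0.01,-0.008,0,0.3]
    - [0,0,0.1208,0.01,-0.008,0,0.3]
    - [0,0,0.1208,0.01,-0.008,0,0.3]
    - [0,0,0.1208,0.01,-0.008,0,0.3]
    - [0,0,0.1208,0.01,-0.008,0,0.3]

```text
time: 8.97
position: [560.2, -87.7, 99.1]
tool_rot: [2.682, 1.633, 0.003]
ft_force: [1.0, -0.1, -0.5]
finger_gap: 0.652
```

arm_command:
  targets:
    - [0,0,0.1208,0.01,-0.008,0,0.3]
    - [0,0,0.1208,0.01,-0.008,0,0.3]
    - [0,0,0.1208,0.01,-0.008,0,0.3]
    - [0,0,0.1208,0.01,-0.008,0,0.3]
    - [0,0,0.1208,0.01,-0.008,0,0.3]

```text
time: 9.38
position: [610.1, -127.8, 99.0]
tool_rot: [2.075, 2.357, 0.002]
ft_force: [0.4, 0.1, 0.0]
finger_gap: 0.649
```

arm_command:
  targets:
    - [0,0,0.1208,0,0,0,0.3]
    - [0,0,0,0,0,0,0.3]
    - [0,0,0,0,0,0,0.3]

```text
time: 9.63
position: [609.1, -127.3, 98.8]
tool_rot: [1.942, 2.469, 0.001]
ft_force: [0.1, -0.7, 0.0]
finger_gap: 0.653
```

```bash
cat >> h.py <<'E'
TH=.263; S0=np.array([568.1,10.8])
def st():
    s=ctrl.read_state(); d=s["position"][:2]-S0; C,S=np.cos(TH),np.sin(TH)
    Y=R.from_rotvec(s["tool_rot"]).as_matrix()[:2,1]
    print("t",round(s["time"],2),"pos",s["position"].round(1),"jig",round(C*d[0]+S*d[1],1),round(-S*d[0]+C*d[1],1),"jaw-jig deg",round(np.degrees(np.arctan2(Y[1],Y[0])-TH),1),"F",s["ft_force"].round(1),"gap",round(s["finger_gap"]*88,1),"q",s["joint_positions"].round(2))
def tab(n):
    c=load(n); W=cloud(c)
    m=(W[...,2]>26.5)&(W[...,2]<34)&(W[...,0]>440)&(W[...,0]<660)&(W[...,1]>-140)&(W[...,1]<110)&(c["im"].max(-1)<90)
    m=cv2.morphologyEx(m.astype(np.uint8),cv2.MORPH_OPEN,np.ones((3,3)))
    n_,l,stt,_=cv2.connectedComponentsWithStats(m); k=1+np.argmax(stt[1:,4])
    print("tab",stt[k,4],cv2.minAreaRect(W[l==k][:,:2].astype(np.float32)))
E
python3 - <<'E'
from h import *
st(); cap("side"); tab("side"); cap("wrist"); tab("wrist")
E
```

```text
t 9.63 pos [ 609.1 -127.3   98.8] jig 3.7 -144.0 jaw-jig deg -1.4 F [ 0.1 -0.7  0. ] gap 57.4 q [-0.23  0.58  1.71  0.    0.86 -0.46]
tab 1258 ((576.3219604492188, -16.77977752685547), (102.68065643310547, 164.98269653320312), 14.530179977416992)
tab 21126 ((581.6970825195312, -35.09742736816406), (101.87098693847656, 121.12237548828125), 15.219755172729492)
```

arm_command:
  targets:
    - [0,0,0.025,-0.0036,-0.001,-0.035,0.3]
    - [0,0,0,0,0,-0.03,0.3]
    - [0,0,0,0,0,-0.01,0.3]
    - [0,0,0,0,0,0,0.3]
    - [0,0,0,-0.0015,0.0055,0,0.3]

```text
time: 10.15
position: [604.1, -123.1, 23.9]
tool_rot: [1.908, 2.496, -0.0]
ft_force: [0.7, -0.3, -0.3]
finger_gap: 0.65
```

arm_command:
  targets:
    - [0,0,0,-0.0016,0.0058,0,0.3]
    - [0,0,0,-0.0016,0.0058,0,0.3]
    - [0,0,0,-0.0016,0.0058,0,0.3]
    - [0,0,0,-0.001,0.0039,0,0.3]
    - [0,0,0,-0.001,0.0039,0,0.3]

```text
time: 10.57
position: [598.2, -97.5, 25.0]
tool_rot: [1.904, 2.495, 0.002]
ft_force: [1.3, -3.8, 2.9]
finger_gap: 0.65
```

```bash
python3 -c "
from h import *
st()"
```

```text
t 10.57 pos [598.2 -97.5  25. ] jig 0.9 -112.4 jaw-jig deg 0.2 F [ 1.3 -3.8  2.9] gap 57.2 q [-0.18  0.67  1.77 -0.    0.7  -0.45]
```

Remaining ~17 mm.

arm_command:
  targets:
    - [0,0,0,-0.001,0.0039,-0.001,0.3]
    - [0,0,0,-0.001,0.0039,0,0.3]
    - [0,0,0,-0.001,0.0039,0,0.3]
    - [0,0,0,-0.0005,0.0019,0,0.3]

```text
time: 10.9
position: [593.4, -83.5, 22.7]
tool_rot: [-1.906, -2.497, -0.0]
ft_force: [0.3, -3.3, 1.7]
finger_gap: 0.65
```

arm_command:
  targets:
    - [0,0,0,-0.0005,0.0014,0,0.3]
    - [0,0,0,-0.0003,0.001,0,0.3]

```text
time: 11.07
position: [592.8, -81.7, 22.7]
tool_rot: [1.905, 2.497, -0.0]
ft_force: [2.3, -9.8, 2.0]
finger_gap: 0.652
```

arm_command:
  targets:
    - [0,0,0,-0.0003,0.001,0,0.3]
    - [0,0,0,-0.0003,0.001,0,0.3]

```text
time: 11.23
position: [592.9, -81.6, 22.7]
tool_rot: [1.903, 2.496, -0.002]
ft_force: [2.3, -18.8, -0.8]
finger_gap: 0.649
```

arm_command:
  targets:
    - [0,0,0,-0.0003,0.001,0,0.3]
    - [0,0,0,-0.0003,0.001,0,0.3]

```text
time: 11.4
position: [592.9, -81.4, 22.8]
tool_rot: [1.901, 2.494, -0.003]
ft_force: [2.9, -28.7, -1.7]
finger_gap: 0.649
```

```bash
python3 -c "
from h import *
st()"
```

```text
t 11.4 pos [592.9 -81.4  22.8] jig 0.0 -95.5 jaw-jig deg 0.3 F [  2.9 -28.7  -1.7] gap 57.1 q [-0.15  0.67  1.78 -0.01  0.69 -0.42]
```

arm_command:
  targets:
    - [0,0,0,0.002,-0.008,0,0.3]
    - [0,0,0,0.003,-0.01,0.01,0.3]
    - [0,0,0,0,0,0.035,0.3]
    - [0,0,0.1,0,0,0.035,0.3]
    - [0,0,0.1208,-0.01,0.0085,0,0.3]

```text
time: 11.82
position: [591.5, -88.6, 109.0]
tool_rot: [1.611, 2.687, 0.006]
ft_force: [1.6, 0.6, 0.4]
finger_gap: 0.65
```

arm_command:
  targets:
    - [0,0,0.1208,-0.01,0.0085,0,0.3]
    - [0,0,0.1208,-0.01,0.0085,0,0.3]
    - [0,0,0.1208,-0.01,0.0085,0,0.3]
    - [0,0,0.1208,-0.01,0.0085,0,1]
    - [0,0,0.1208,-0.01,0.0085,0,1]

```text
time: 12.23
position: [535.4, -43.9, 102.9]
tool_rot: [-0.736, -3.053, -0.001]
ft_force: [1.0, 0.4, 0.9]
finger_gap: 0.764
```

arm_command:
  targets:
    - [0,0,0.1208,-0.01,0.0085,0,1]
    - [0,0,0.1208,-0.01,0.0085,0,1]
    - [0,0,0.1208,-0.01,0.0085,0,1]
    - [0,0,0.1208,-0.01,0.0085,0,1]
    - [0,0,0.1208,-0.01,0,0,1]

```text
time: 12.65
position: [485.4, -9.3, 102.9]
tool_rot: [0.206, -3.133, -0.002]
ft_force: [0.3, -0.8, -0.1]
finger_gap: 1.004
```

arm_command:
  targets:
    - [0,0,0,-0.005,0,0,1]
    - [0,0,0,0,0,0,1]
    - [0,0,0,0,0,0,1]

```text
time: 12.9
position: [481.6, -10.6, 102.9]
tool_rot: [-0.19, 3.136, 0.0]
ft_force: [0.4, -0.8, -0.0]
finger_gap: 1.001
```

```bash
python3 -c "
from h import *
st(); cap('side'); tab('side'); cap('wrist'); tab('wrist')
save('wr2',load('wrist')['im'])"
```

```text
t 12.9 pos [481.6 -10.6 102.9] jig -89.1 1.8 jaw-jig deg 81.9 F [ 0.4 -0.8 -0. ] gap 88.1 q [-0.05  0.41  2.02  0.    0.71 -1.74]
tab 1102 ((568.29833984375, 10.097564697265625), (102.71060943603516, 161.9987030029297), 14.325801849365234)
tab 5545 ((596.1942749023438, 18.50756072998047), (46.585655212402344, 164.7815399169922), 7.977200984954834)
```

View pics/wr2.png

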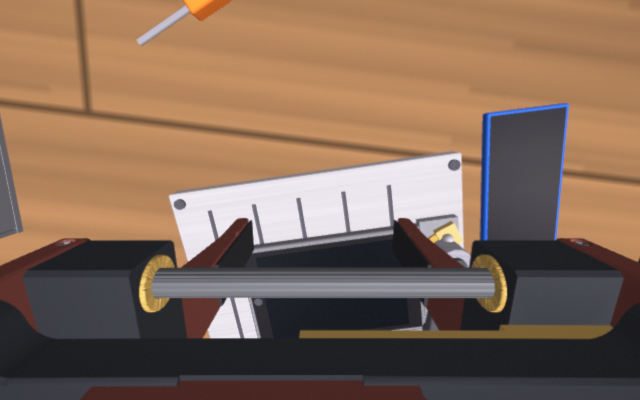

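arm_command:
  targets:
    - [0,0,0.0707,0,-0.002,-0.035,1]
    - [0,0,0.0707,0,0,-0.035,1]
    - [0,0,0,0,0,-0.009,1]
    - [0,0,0,0.0058,0.0016,0,1]
    - [0,0,0,0.0058,0.0016,0,1]

```text
time: 13.42
position: [493.5, -9.4, 23.8]
tool_rot: [0.412, -3.113, -0.0]
ft_force: [0.5, 0.2, 0.4]
finger_gap: 1.004
```

arm_command:
  targets:
    - [0,0,0,0.0039,0.001,0,1]
    - [0,0,0,0.0029,0.0008,0,1]
    - [0,0,0,0.0019,0.0005,0,1]

```text
time: 13.67
position: [503.6, -6.9, 25.1]
tool_rot: [-0.416, 3.111, -0.001]
ft_force: [0.3, 0.9, 0.5]
finger_gap: 0.999
```

```bash
python3 -c "
from h import *
st()"
```

```text
t 13.67 pos [503.6  -6.9  25.1] jig -66.9 -0.3 jaw-jig deg 90.2 F [0.3 0.9 0.5] gap 87.9 q [-0.04  0.58  2.   -0.    0.57 -1.87]
```

arm_command:
  targets:
    - [0,0,0,0.001,0.0003,0,1]
    - [0,0,0,0.001,0.0003,0,1]

```text
time: 13.83
position: [504.3, -6.4, 24.4]
tool_rot: [-0.417, 3.113, -0.0]
ft_force: [0.0, 1.1, 0.1]
finger_gap: 0.996
```

arm_command:
  targets:
    - [0,0,0,0.001,0.0003,0,1]
    - [0,0,0,0.001,0.0003,0,1]

```text
time: 14.0
position: [504.5, -6.0, 23.7]
tool_rot: [0.417, -3.111, -0.0]
ft_force: [-4.7, -1.5, 3.8]
finger_gap: 0.998
```

arm_command:
  targets:
    - [0,0,0,0.001,0.0003,0,1]
    - [0,0,0,0,0,0,1]

```text
time: 14.17
position: [504.9, -5.7, 23.4]
tool_rot: [0.416, -3.11, -0.001]
ft_force: [-6.4, -2.5, 4.4]
finger_gap: 0.999
```

```bash
python3 -c "
from h import *
st()"
```

```text
t 14.17 pos [504.9  -5.7  23.4] jig -65.3 0.5 jaw-jig deg 90.2 F [-6.4 -2.5  4.4] gap 87.9 q [-0.03  0.58  1.99 -0.    0.57 -1.87]
```

arm_command:
  targets:
    - [0,0,0,0.001,0.0003,0,1]
    - [0,0,0,0.001,0.0003,0,1]

```text
time: 14.33
position: [505.0, -5.4, 23.2]
tool_rot: [0.416, -3.106, -0.001]
ft_force: [-12.4, -6.9, 9.4]
finger_gap: 0.998
```

arm_command:
  targets:
    - [0,0,0,0.001,0.0003,0,1]
    - [0,0,0,0,0,0,1]

```text
time: 14.5
position: [504.9, -5.3, 23.0]
tool_rot: [0.416, -3.104, -0.001]
ft_force: [-12.1, -6.2, 9.6]
finger_gap: 0.996
```

```bash
python3 -c "
from h import *
st()"
```

```text
t 14.5 pos [504.9  -5.3  23. ] jig -65.2 0.9 jaw-jig deg 90.2 F [-12.1  -6.2   9.6] gap 87.6 q [-0.03  0.58  1.99 -0.    0.58 -1.87]
```

arm_command:
  targets:
    - [0,0,0,-0.009,-0.0024,0,0.5]
    - [0,0,0,-0.012,-0.003,0.005,0]
    - [0,0,0,0,0,0.035,-0.2]
    - [0,0,0.06,0,0,0.035,-0.2]
    - [0,0,0.06,0.005,0.005,0.025,-0.2]

```text
time: 14.92
position: [493.6, -5.4, 125.5]
tool_rot: [-0.605, 3.082, -0.0]
ft_force: [1.4, 0.1, -0.1]
finger_gap: 0.665
```

arm_command:
  targets:
    - [0,0,0.05,0.02,0.0226,0,-0.2]
    - [0,0,0,0.02,0.0226,0,-0.2]
    - [0,0,0,0.02,0.0226,0,-0.2]
    - [0,0,0,0.02,0.0226,0,-0.2]
    - [0,0,0,0.02,0.0226,0,-0.2]

```text
time: 15.33
position: [595.1, 109.3, 123.9]
tool_rot: [-0.679, 3.065, 0.0]
ft_force: [0.2, 0.1, -0.9]
finger_gap: 0.399
```

arm_command:
  targets:
    - [0,0,0,0,0,0,-0.2]
    - [0,0,0,0,0,0,-0.2]
    - [0,0,0,0,0,0,-0.2]

```text
time: 15.58
position: [593.1, 107.7, 123.3]
tool_rot: [0.68, -3.066, -0.0]
ft_force: [-0.4, -0.1, 0.1]
finger_gap: 0.402
```

```bash
python3 -c "
from h import *
st()"
```

```text
t 15.58 pos [593.1 107.7 123.3] jig 49.3 87.1 jaw-jig deg 99.9 F [-0.4 -0.1  0.1] gap 35.4 q [ 0.16  0.52  1.74 -0.    0.88 -1.85]
```

arm_command:
  targets:
    - [0,0,0,-0.001,-0.0003,-0.025,-0.2]
    - [0,0,0,0,0,-0.025,-0.2]
    - [0,0,0,0,0,-0.01,-0.2]
    - [0,0,0,0,0,0,-0.2]
    - [0,0,0,0,0,0,-0.2]

```text
time: 16.0
position: [592.2, 107.0, 63.6]
tool_rot: [0.678, -3.066, -0.0]
ft_force: [-0.7, -0.4, 0.1]
finger_gap: 0.399
```

arm_command:
  targets:
    - [0,0,-0.122,0.0001,-0.008,0,-0.2]
    - [0,0,-0.122,-0.0007,-0.008,0,-0.2]
    - [0,0,-0.122,-0.0015,-0.0079,0,-0.2]
    - [0,0,-0.122,-0.0023,-0.0077,0,-0.2]

```text
time: 16.33
position: [588.7, 76.0, 65.1]
tool_rot: [0.091, 3.139, 0.001]
ft_force: [-1.3, 2.1, -0.4]
finger_gap: 0.4
```

```bash
python3 -c "
from h import *
st()"
```

```text
t 16.33 pos [588.7  76.   65.1] jig 36.8 57.6 jaw-jig deg 71.6 F [-1.3  2.1 -0.4] gap 35.2 q [ 0.11  0.59  1.79  0.    0.76 -1.41]
```

Force ~2.5 N: the arm is turning. Continue the arc.

arm_command:
  targets:
    - [0,0,-0.122,-0.003,-0.0074,0,-0.2]
    - [0,0,-0.122,-0.0038,-0.007,0,-0.2]
    - [0,0,-0.122,-0.0045,-0.0066,0,-0.2]
    - [0,0,-0.122,-0.0051,-0.0062,0,-0.2]
    - [0,0,-0.122,-0.0057,-0.0056,0,-0.2]

```text
time: 16.75
position: [567.2, 43.2, 65.4]
tool_rot: [1.03, 2.965, 0.003]
ft_force: [0.1, 2.6, -1.3]
finger_gap: 0.402
```

arm_command:
  targets:
    - [0,0,-0.122,-0.0062,-0.005,0,-0.2]
    - [0,0,-0.122,-0.0067,-0.0044,0,-0.2]
    - [0,0,-0.122,-0.0071,-0.0037,0,-0.2]
    - [0,0,-0.122,-0.0074,-0.003,0,-0.2]
    - [0,0,-0.122,-0.0077,-0.0022,0,-0.2]

```text
time: 17.17
position: [532.4, 24.7, 65.5]
tool_rot: [1.872, 2.519, 0.004]
ft_force: [1.2, 1.8, 0.4]
finger_gap: 0.399
```

arm_command:
  targets:
    - [0,0,0,0,0,0,-0.2]
    - [0,0,0,0,0,0,-0.2]

```text
time: 17.33
position: [532.0, 24.7, 65.0]
tool_rot: [1.861, 2.529, 0.002]
ft_force: [0.3, -0.7, -0.8]
finger_gap: 0.399
```

```bash
python3 -c "
from h import *
st(); cap('side');c=load('side'); tab('side'); W=cloud(c)
p=proj(c,[[570,10,40]])[0].astype(int); save('s3',cv2.resize(c['im'][p[1]-65:p[1]+65,p[0]-85:p[0]+85],None,fx=4,fy=4,interpolation=2))"
```

```text
t 17.33 pos [532.   24.7  65. ] jig -31.3 22.8 jaw-jig deg 2.2 F [ 0.3 -0.7 -0.8] gap 35.1 q [ 0.02  0.53  1.93 -0.    0.69 -0.28]
tab 1074 ((568.7514038085938, 9.052558898925781), (101.62904357910156, 159.35763549804688), 15.256755828857422)
```

View pics/s3.png

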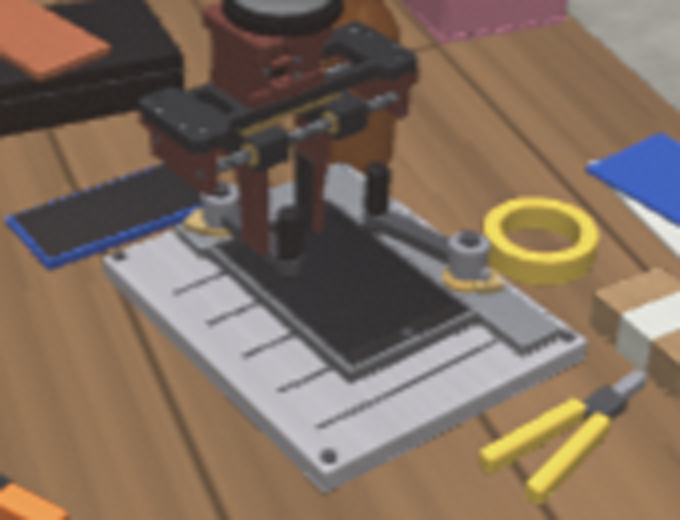

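arm_command:
  targets:
    - [0,0,0,0,0,0.025,-0.2]
    - [0,0,0,0,0,0.03,-0.2]
    - [0,0,0.1,0.02,0.0065,0,-0.2]
    - [0,0,0.1,0.02,0.0065,0,-0.2]
    - [0,0,0.02,0.02,0.0065,0,-0.2]

```text
time: 17.8
position: [593.0, 44.7, 120.3]
tool_rot: [1.564, 2.722, 0.002]
ft_force: [-0.6, 0.9, 0.0]
finger_gap: 0.403
```

arm_command:
  targets:
    - [0,0,0,0.02,0.0065,0,-0.2]
    - [0,0,0,0,0,0,-0.2]
    - [0,0,0,0,0,0,-0.2]
    - [0,0,0,0,0,0,-0.2]

```text
time: 18.13
position: [610.2, 50.8, 118.4]
tool_rot: [-1.574, -2.717, 0.001]
ft_force: [0.0, 0.2, 1.1]
finger_gap: 0.399
```

```bash
python3 -c "
from h import *
st(); cap('side'); cap('wrist')
for n in('side','wrist'):
  W=cloud(load(n))
  for k,(x,y) in dict(L=(532.5,25),F=(612,50.7)).items():
    m=(np.hypot(W[...,0]-x,W[...,1]-y)<17)&(W[...,2]>74)&(W[...,2]<93)
    if m.sum(): print(n,k,m.sum(),W[m].mean(0).round(1),W[m].max(0).round(1))
"
```

```text
t 18.13 pos [610.2  50.8 118.4] jig 51.1 27.7 jaw-jig deg 14.8 F [0.  0.2 1.1] gap 35.1 q [ 0.06  0.54  1.72 -0.    0.88 -0.46]
side L 36 [534.6  23.3  79.4] [543.5  35.6  83.9]
side F 36 [610.1  47.7  82.6] [619.3  57.   87.4]
wrist L 522 [538.7  27.7  80.8] [547.3  35.8  83.6]
wrist F 527 [612.4  52.9  84.5] [622.6  60.9  87.5]
```

arm_command:
  targets:
    - [0,0,0,0.001,0,-0.025,-0.2]
    - [0,0,0,0,0,-0.02,-0.2]
    - [0,0,0,0,0,-0.01,-0.2]
    - [0,0,0,0,0,0,-0.2]
    - [0,0,0,0,0,0,-0.2]

```text
time: 18.65
position: [611.6, 50.8, 63.6]
tool_rot: [-1.576, -2.716, 0.001]
ft_force: [0.3, 0.1, 0.1]
finger_gap: 0.401
```

arm_command:
  targets:
    - [0,0,0.1,-0.0067,-0.0043,0,-0.2]
    - [0,0,0.1,-0.0063,-0.005,0,-0.2]
    - [0,0,0.1,-0.0058,-0.0056,0,-0.2]
    - [0,0,0.1,-0.0052,-0.0061,0,-0.2]
    - [0,0,0.1,-0.0045,-0.0066,0,-0.2]

```text
time: 19.07
position: [584.9, 23.5, 65.4]
tool_rot: [0.847, 3.022, 0.002]
ft_force: [2.2, 1.9, -2.3]
finger_gap: 0.399
```

arm_command:
  targets:
    - [0,0,0.1,-0.0039,-0.007,0,-0.2]
    - [0,0,0.1,-0.0031,-0.0074,0,-0.2]
    - [0,0,0.1,-0.0024,-0.0076,0,-0.2]
    - [0,0,0.1,-0.0016,-0.0078,0,-0.2]
    - [0,0,0.1,-0.0008,-0.008,0,-0.2]

```text
time: 19.48
position: [572.7, -14.6, 65.2]
tool_rot: [0.073, 3.138, 0.001]
ft_force: [0.9, 1.0, -1.2]
finger_gap: 0.4
```

arm_command:
  targets:
    - [0,0,0.1,0,-0.008,0,-0.2]
    - [0,0,0.1,0.0008,-0.008,0,-0.2]
    - [0,0,0.1,0.0016,-0.0078,0,-0.2]
    - [0,0,0.1,0.0024,-0.0077,0,-0.2]
    - [0,0,0,0,0,0,-0.2]

```text
time: 19.9
position: [577.9, -47.0, 65.2]
tool_rot: [-0.548, 3.091, -0.001]
ft_force: [-1.0, 0.4, 0.4]
finger_gap: 0.4
```

```bash
python3 -c "
from h import *
st()"
```

```text
t 19.9 pos [577.9 -47.   65.2] jig -5.6 -58.4 jaw-jig deg 95.0 F [-1.   0.4  0.4] gap 35.2 q [-0.1   0.58  1.82 -0.    0.74 -2.02]
```

arm_command:
  targets:
    - [0,0,0,0,0.003,0,-0.2]
    - [0,0,0,0,0,0.03,-0.2]
    - [0,0,0,0,0,0.04,-0.2]
    - [0,0,0,0,0,0.04,-0.2]
    - [0,0,-0.1,-0.03,-0.01,0.03,0]

```text
time: 20.32
position: [552.9, -51.4, 206.7]
tool_rot: [-0.386, 3.11, -0.002]
ft_force: [-0.5, -0.3, 0.7]
finger_gap: 0.445
```

arm_command:
  targets:
    - [0,0,-0.12,-0.02,-0.03,0.01,0]
    - [0,0,-0.12,-0.02,-0.03,0.01,0]
    - [0,0,-0.12,-0.02,-0.03,0.01,0]
    - [0,0,-0.12,0,-0.03,0,0]
    - [0,0,0,0,0,0,0]

```text
time: 20.73
position: [487.9, -175.9, 234.1]
tool_rot: [0.381, 3.115, -0.003]
ft_force: [0.5, -0.2, -0.6]
finger_gap: 0.503
```

arm_command:
  targets:
    - [0,0,-0.12,0,-0.03,0,0]
    - [0,0,-0.12,0,-0.03,0,0]
    - [0,0,-0.12,0,0,0,0]
    - [0,0,-0.12,0,0,0,0]
    - [0,0,0,0,0,0,0]

```text
time: 21.15
position: [488.2, -232.0, 232.4]
tool_rot: [-1.103, -2.942, -0.0]
ft_force: [0.3, 0.8, 0.6]
finger_gap: 0.499
```

```bash
python3 -c "
from h import *
st(); cap('side'); cap('wrist'); cap('scene'); tab('side'); tab('wrist')
for n in('side','wrist','scene'):
  W=cloud(load(n))
  for k,(x,y) in dict(L=(532.5,25),F=(574,-39.5)).items():
    m=(np.hypot(W[...,0]-x,W[...,1]-y)<17)&(W[...,2]>74)&(W[...,2]<93)
    if m.sum(): print(n,k,m.sum(),W[m].mean(0).round(1),W[m].max(0).round(1))
c=load('wrist'); o=ortho(c,440,720,-110,175,30,1.5)
s=load('side'); p=proj(s,[[570,10,40]])[0].astype(int); a=cv2.resize(s['im'][p[1]-65:p[1]+65,p[0]-50:p[0]+60],(365,428),interpolation=2)
save('fin',np.hstack([o[:428,:420],a]))"
```

```text
t 21.15 pos [ 488.2 -232.   232.4] jig -140.3 -213.7 jaw-jig deg 33.8 F [0.3 0.8 0.6] gap 43.9 q [-0.47  0.29  1.81  0.    1.05 -1.32]
tab 738 ((568.7471923828125, 10.408088684082031), (101.2369613647461, 161.18807983398438), 15.251660346984863)
tab 8653 ((569.53515625, 11.140167236328125), (102.5043716430664, 161.43931579589844), 15.479747772216797)
side L 30 [535.2  24.2  80. ] [543.7  33.9  83.2]
side F 4 [581.1 -43.5  79. ] [582.9 -39.3  80.5]
wrist L 341 [536.5  24.1  80.4] [547.3  35.   84.2]
wrist F 293 [575.  -41.3  80.6] [585.4 -30.7  84. ]
scene L 41 [539.9  26.5  81. ] [548.2  34.7  87.1]
scene F 41 [578.8 -39.4  81.7] [587.8 -29.7  87.9]
```

View pics/fin.png

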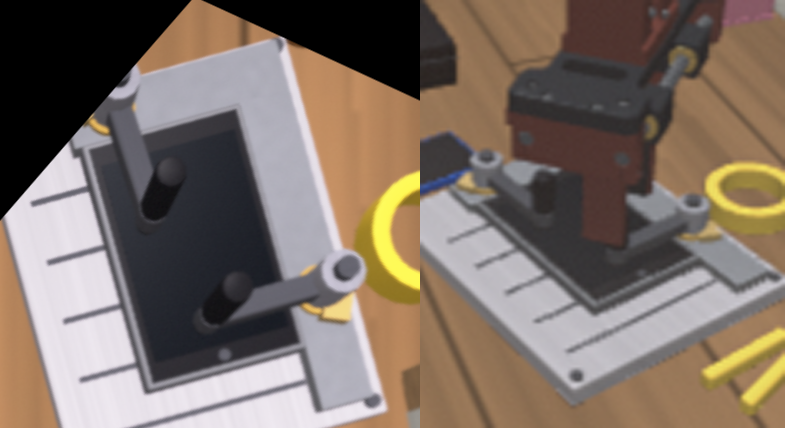

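```bash
python3 -c "
from bench import order
print(order.job_done())"
```

```text
the job is handed in; nothing more can be done
None
```

The job is done and handed in at about 21 s of the 72 s allowed. I did not get a verdict back.

- **Screwdriver:** I picked the larger driver off the tablet and laid it in the tray. The picture after release shows it flat and wholly inside.
- **Tablet:** I pushed it into the jig corner along x, then y, then x again, with both clamps still unlocked. Each push ended in a firm stop, at about 14–29 N. The last pictures put its centre about 1 mm from the estimated seat point and its angle within about 0.5° of the jig. The calibration is only good to about 2 mm. No gap to either fence was visible.
- **Clamps:** I turned the left clamp, then the far one, over the tablet. Both knobs now sit about 4–5 mm lower than when unlocked, which matches the locked detent. The scene camera reads their tops a little high (87–88 mm against 84 mm from the wrist camera), and the side camera saw the far knob only partly. No turn-back test was made.
- **Other things:** I saw nothing else moved or knocked over in the pictures I viewed, but I did not check each bystander separately.

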